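Click the grease tub's lid shut

ROBOT

A 6-joint arm with a two-finger parallel gripper is mounted at the origin on the work surface. World frame = base frame: x ahead of the robot, y to its left, z up, the work surface at z = 0. Lengths are in m, angles in rad, forces in N, time in s.
With the tool pointing down it reaches from about 0.3 to 0.875 m from the base axis. Payload 6.4 kg.
Tool frame: the origin (TCP) lies midway between the tips of the shut fingers; the grasp point (between the pads) lies 19 mm behind it (pinch_z is the z of the grasp point in the tool frame, in m); z points along the fingers, y is the line along which they close (so a half turn about z gives the same grasp; the last joint's range is limited). The gripper opens to 88 mm and grips with 3 to 60 N. Pads are 18 mm wide; open, the fingers measure 123 mm over their backs; the gripper's body (75 mm by 187 mm) begins 45 mm behind the grasp point.
Start: joints at [1.007, 0.181, 1.607, -0, 1.354, -0.206], TCP at [0.201, 0.539, 0.239] pointing down, gripper open.
Joint ranges: [-2.99, 2.99], [-0.89, 2.07], [0.3, 2.58], [-1.14, 4.28], [0, 2.63], [-3.12, 3.12]. Speed limits (rad/s): [2.57, 2.57, 3.01, 3.14, 3.14, 3.14].

INTERFACE

Orientations are given as a unit quaternion [x, y, z, w].
In Python, from station import * gives the robot as it stands. The module is installed in compiled form; this text tells all that it offers.
- The arm moves only by the tool play_rows, never from a script. Its argument "deltas" is a list of rows, each a list of 7 numbers: the shift along the tool's x, y, z in mm, then the turn, a rotation vector about the tool's x, y, z in rad, then the opening, from 0 (shut) to 1 (fully open). A call has exactly 5 rows; each row shifts and turns the commanded pose from where the row before left it, along the tool's axes as they then stand; what a row does not reach is not made up. A row lasts 1/8 s, in which the tool goes at most 62.5 mm and 10.7 degrees, less where a joint would pass 70% of its speed; a pose out of reach is approached as far as the arm can. A call is refused whole if a number of a shift passes 62.5 or a number of a turn 0.188, either way. A call with a gripper value outside its range is refused whole. The fingers move at their own pace and stop on an object; "newtons" is the grip in N (left out, the last holds). Time passes only in rows, so rows that do not move let the fingers close, or fill a call up. It gives the time, the measured TCP pose, the force, the opening and the grip force at its end, in the units of the state.
- read_state(): the state, without advancing time (a new reading comes with each control period).
- snapshot(name): name is "scene" or "side" or "wrist"; returns the picture (420x560x3 uint8, blue, green, red); there is no depth.
- camera_info(name): a dict with "fov_y" (degrees; the focal length in pixels is half the picture's height over the tangent of half this angle, whatever the lens; pixels are square), "cx", "cy" (the principal point, pixels), "dist_coeffs" ([k1, k2, p1, p2, k3] as OpenCV has them; the pictures are not rectified), "R" (3x3) and "t" (3): a world point X has camera coordinates R X + t; the wrist camera has in their place "mount" (4x4, takes a point from camera to tool coordinates, whose origin is the TCP and whose axes are the flange's). Camera axes: x right, y down, z forward; pixel columns grow to the right and rows downward; lengths in m; the calibration is good to about 2 mm. A picture is of the moment at which its call begins: read the wrist's pose just before it. camera_info takes no time and is no camera call.
- close_job(): hands the job in; it is judged then, once.
The state is a dict: "t": time; "joint_positions": joint angles; "dq": joint speeds; "tau": joint torques, N m; "tool_pos": TCP position; "ee_rot": TCP orientation; "ft_force": force on the tool from outside, world axes, zero at the start; "ft_torque": the same for the moment, N m; "grip_width": finger opening in m; "finger_force": force on a finger pad.
Only numpy, scipy, OpenCV 4.12 (cv2) and the standard library are available. Lean on these libraries where they do the work, as an engineer would, in place of code of your own. Each camera call takes 0.05 s, during which the arm holds its last target. There are 200 camera calls.

TASK

Close the grease tub: its lid is set in place but not snapped home. Press down around the rim, section by section, until all six sections have clicked fully shut. Only press on it: do not pick up, tip or shove the tub, and leave the screw-top jar and the tools where they are.

Things in the scene. Friction and masses are not known exactly. Their poses are not given: they have to be found in the camera images.
- tub: White plastic grease tub standing loose on the shelf, about 1.4 kg full, slightly tapered (116 mm across at the foot, 128 mm below the rim), with a grey snap-fit lid and a thin wire bail dropped against its -x side, below the lid. Origin: centre of its underside; z up along its axis. Not to be confused with the clear screw-top jar.
- lid_center (a point): Centre of the lid's recessed middle panel, on the tub's axis, 105 mm above the shelf; the panel does not move. Around it runs the lid's rim, a flat ring 14 mm wide (radius 57 to 71 mm), split by six narrow notches into six equal sections of 60 degrees. A raised section's top is 118 mm above the shelf, a shut one's 112 mm.
- rim_0_top (a point): Middle of the top face of lid rim section 0: half-way along its arc and across its width, 64 mm from the tub's axis, at 0 degrees from the tub's +x axis (counter-clockwise seen from above). It moves with the section.
- rim_0 (a joint): How far rim section 0 is pressed down, in m: 0 raised, 0.006 fully shut. Pressing straight down it resists with up to about 7 N over the first 3 mm, then clicks over, pulls itself shut and stays; let go before the click, it springs back up. Shut, it stops hard. Raised at the start.
- rim_1_top (a point): Middle of the top face of lid rim section 1: half-way along its arc and across its width, 64 mm from the tub's axis, at 60 degrees from the tub's +x axis (counter-clockwise seen from above). It moves with the section.
- rim_1 (a joint): How far rim section 1 is pressed down, in m: 0 raised, 0.006 fully shut. Pressing straight down it resists with up to about 7 N over the first 3 mm, then clicks over, pulls itself shut and stays; let go before the click, it springs back up. Shut, it stops hard. Raised at the start.
- rim_2_top (a point): Middle of the top face of lid rim section 2: half-way along its arc and across its width, 64 mm from the tub's axis, at 120 degrees from the tub's +x axis (counter-clockwise seen from above). It moves with the section.
- rim_2 (a joint): How far rim section 2 is pressed down, in m: 0 raised, 0.006 fully shut. Pressing straight down it resists with up to about 7 N over the first 3 mm, then clicks over, pulls itself shut and stays; let go before the click, it springs back up. Shut, it stops hard. Raised at the start.
- rim_3_top (a point): Middle of the top face of lid rim section 3: half-way along its arc and across its width, 64 mm from the tub's axis, at 180 degrees from the tub's +x axis (counter-clockwise seen from above). It moves with the section.
- rim_3 (a joint): How far rim section 3 is pressed down, in m: 0 raised, 0.006 fully shut. Pressing straight down it resists with up to about 7 N over the first 3 mm, then clicks over, pulls itself shut and stays; let go before the click, it springs back up. Shut, it stops hard. Raised at the start.
- rim_4_top (a point): Middle of the top face of lid rim section 4: half-way along its arc and across its width, 64 mm from the tub's axis, at 240 degrees from the tub's +x axis (counter-clockwise seen from above). It moves with the section.
- rim_4 (a joint): How far rim section 4 is pressed down, in m: 0 raised, 0.006 fully shut. Pressing straight down it resists with up to about 7 N over the first 3 mm, then clicks over, pulls itself shut and stays; let go before the click, it springs back up. Shut, it stops hard. Raised at the start.
- rim_5_top (a point): Middle of the top face of lid rim section 5: half-way along its arc and across its width, 64 mm from the tub's axis, at 300 degrees from the tub's +x axis (counter-clockwise seen from above). It moves with the section.
- rim_5 (a joint): How far rim section 5 is pressed down, in m: 0 raised, 0.006 fully shut. Pressing straight down it resists with up to about 7 N over the first 3 mm, then clicks over, pulls itself shut and stays; let go before the click, it springs back up. Shut, it stops hard. Raised at the start.
- jar: Bystander: clear acrylic screw-top jar with nuts in it, 76 mm across, 86 mm high, loose. Origin: centre of its underside, z up.
- scraper: Bystander: white hard ice scraper lying flat, 210 x 100 x 15 mm. Origin on the shelf under its middle, x along it from handle to blade.
- gauge: Bystander: yellow pencil-type tyre pressure gauge lying flat, about 135 mm long, 18 mm thick. Origin on the shelf under its middle, x along it towards the metal chuck.
- wrench: Bystander: chrome socket wrench (ratchet with a socket on it) lying flat, 196 mm long, 42 mm high at the socket. Origin on the shelf under its middle, x along it from grip to head.

How it is judged:
By the outcome, as a careful person would: the job done as asked, in the order asked, and still so for the second after the job is handed in, with the robot touching nothing.
It also fails if it takes over 56 s, if anything falls off the work surface, if the arm or the gripper's body presses on something with over 40 N, if the wrist force passes 120 N, or if a joint passes its speed limit or range.

## Working session

There is one attempt and no reset: what is moved stays moved. The work goes in short steps, Python scripts to look and compute and a tool call to move; the robot and the scene stay as the last step left them, time stands still between calls to the robot, and variables do not carry over. Pictures are saved under pics/ and viewed, at most 10 in all, crops included, and the job is handed in when it is done.

Besides the shell and the picture viewer there is one more tool, called as a command line: name --pt "numbers of a row" for each row, then --argument value for the rest. play_rows: Moves the arm, as the interface text tells. Its arguments: {"type":"object","properties":{"deltas":{"type":"array","items":{"type":"array","items":{"type":"number"}}},"newtons":{"type":"number"}},"required":["deltas"]}

```bash
mkdir -p pics; python3 - <<'E'
from station import *
import cv2,numpy as np
a=snapshot("scene");b=snapshot("side")
cv2.imwrite("pics/a.png",a);cv2.imwrite("pics/b.png",b)
s=read_state();print(s['tool_pos'],s['ee_rot'],s['t'],s['ft_force'])
for n in("scene","side","wrist"):print(n,camera_info(n))
E
```

```text
[0.20109291 0.53819348 0.23791437] [ 1.77912972e-01  9.84045930e-01 -7.11958777e-04 -2.72778996e-04] 0.1 [-0.19871334  0.77973815  0.01635423]
scene {'fov_y': 47.30271729316841, 'cx': 272.55741717018174, 'cy': 211.0530128754499, 'dist_coeffs': array([-0.01914621,  0.        ,  0.        ,  0.        ,  0.        ]), 'R': array([[ 0.0497629 ,  0.99858251,  0.01888445],
       [ 0.69444833, -0.02100516, -0.71923591],
       [-0.71781973,  0.04890554, -0.69450924]]), 't': array([-0.04092046, -0.37314245,  2.02062711])}
side {'fov_y': 46.081999651738386, 'cx': 275.4605005807436, 'cy': 207.02821559483334, 'dist_coeffs': array([0.04801946, 0.        , 0.        , 0.        , 0.        ]), 'R': array([[ 0.73434023, -0.67865023, -0.0133524 ],
       [-0.33833302, -0.34890158, -0.87395564],
       [ 0.58845152,  0.64629835, -0.48582225]]), 't': array([-0.44769929,  0.30694555,  1.05135491])}
wrist {'fov_y': 71.64352695803618, 'cx': 273.97910958208917, 'cy': 212.47206397858125, 'dist_coeffs': array([-0.05255687,  0.        ,  0.        ,  0.        ,  0.        ]), 'mount': array([[ 7.99336532e-04, -9.60890551e-01, -2.76927266e-01,
         7.04798113e-02],
       [ 9.99999578e-01,  8.93383058e-04, -2.13439235e-04,
        -1.49503087e-04],
       [ 4.52493871e-04, -2.76926978e-01,  9.60890860e-01,
        -1.45564022e-01],
       [ 0.00000000e+00,  0.00000000e+00,  0.00000000e+00,
         1.00000000e+00]])}
```

View pics/a.png

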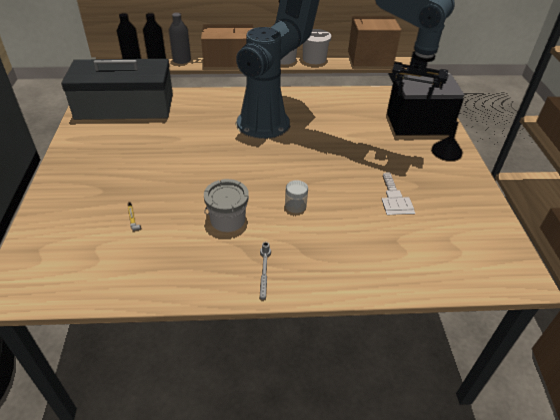

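View pics/b.png

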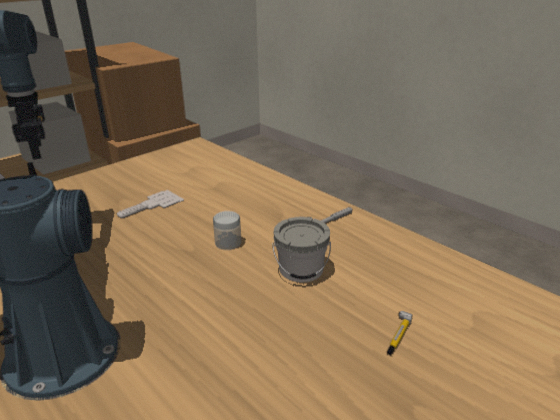

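The scene picture shows the tub lid centred near (226,192), with the jar at (296,196) to its right. In the side picture the lid is near (302,235). I'll localise it next.

```bash
cat > h.py <<'E'
from station import *
import cv2,numpy as np
from scipy.spatial.transform import Rotation as Ro
def cam(n,s=None):
    c=camera_info(n);f=210/np.tan(np.radians(c['fov_y']/2))
    K=np.array([[f,0,c['cx']],[0,f,c['cy']],[0,0,1]])
    if n=='wrist':
        T=np.eye(4);T[:3,:3]=Ro.from_quat(s['ee_rot']).as_matrix();T[:3,3]=s['tool_pos']
        M=np.linalg.inv(T@c['mount']);R,t=M[:3,:3],M[:3,3]
    else:R,t=c['R'],c['t']
    return K,c['dist_coeffs'],R,t
def onplane(C,uv,z):
    K,d,R,t=C
    p=cv2.undistortPoints(np.array(uv,float).reshape(-1,1,2),K,d)[:,0]
    r=np.c_[p,np.ones(len(p))]@R;o=-R.T@t
    return o+r*((z-o[2])/r[:,2])[:,None]
E
python3 - <<'E'
from h import *
print(onplane(cam('scene'),[(226,192)],.115),onplane(cam('side'),[(302,235)],.115))
s=read_state();print(Ro.from_quat(s['ee_rot']).as_matrix().round(3))
E
```

```text
[[ 0.56476974 -0.13800427  0.115     ]] [[ 0.56125702 -0.15184281  0.115     ]]
[[-0.937  0.35  -0.001]
 [ 0.35   0.937 -0.001]
 [ 0.    -0.001 -1.   ]]
```

play_rows --pt "-38.5 -34.2 0 0 0 0 0" --pt "-38.5 -34.2 0 0 0 0 0" --pt "-38.5 -34.2 0 0 0 0 0" --pt "-38.5 -34.2 0 0 0 0 0" --pt "-38.5 -34.2 0 0 0 0 0"

```text
t: 0.72
tool_pos: [0.3221, 0.3095, 0.2385]
ee_rot: [0.178, 0.984, -0.0, -0.0]
ft_force: [0.7, 0.5, -0.9]
grip_width: 0.0404
finger_force: 0.0
```

play_rows --pt "-38.5 -34.2 0 0 0 0 0" --pt "-38.5 -34.2 0 0 0 0 0" --pt "-38.5 -34.2 0 0 0 0 0" --pt "-38.5 -34.2 0 0 0 0 0" --pt "-38.5 -34.2 0 0 0 0 0"

```text
t: 1.35
tool_pos: [0.4426, 0.0818, 0.2386]
ee_rot: [0.178, 0.984, 0.0, 0.0]
ft_force: [0.3, 0.4, -0.3]
grip_width: 0.0006
finger_force: 0.0
```

play_rows --pt "-38.5 -34.2 0 0 0 0 0" --pt "-38.5 -34.2 0 0 0 0 0" --pt "-38.5 -34.2 0 0 0 0 0" --pt "-38.5 -34.2 0 0 0 0 0" --pt "-38.5 -34.2 0 0 0 0 0"

```text
t: 1.98
tool_pos: [0.563, -0.1457, 0.2383]
ee_rot: [0.178, 0.984, 0.0, -0.0]
ft_force: [0.4, 0.8, 0.0]
grip_width: 0.0003
finger_force: 0.0
```

```bash
python3 - <<'E'
from h import *
s=read_state();a=snapshot("wrist");cv2.imwrite("pics/w1.png",a)
import pickle;pickle.dump((s,a),open('w1.pkl','wb'))
print(s)
E
```

```text
{'t': 1.975, 'joint_positions': array([-4.57229638e-01,  1.96039725e-01,  1.59011643e+00,  8.73946685e-05,
        1.35616186e+00, -1.67005562e+00]), 'dq': array([-0.45131296,  0.59591576, -0.6847413 ,  0.00139513,  0.0839363 ,
       -0.4495985 ]), 'tau': array([ 1.05353169e+00, -4.66633844e+01, -3.09426999e+01, -1.80713008e-01,
        3.50165286e-02,  5.66723049e-01]), 'tool_pos': array([ 0.56299239, -0.14567854,  0.23825963]), 'ee_rot': array([ 1.78040210e-01,  9.84023145e-01,  1.40665586e-04, -3.37003772e-04]), 'ft_force': array([0.39351248, 0.7821473 , 0.03743715]), 'ft_torque': array([ 0.01147348, -0.0483479 , -0.00040116]), 'finger_force': 0.0, 'grip_width': 0.0003405718856949844}
```

View pics/w1.png

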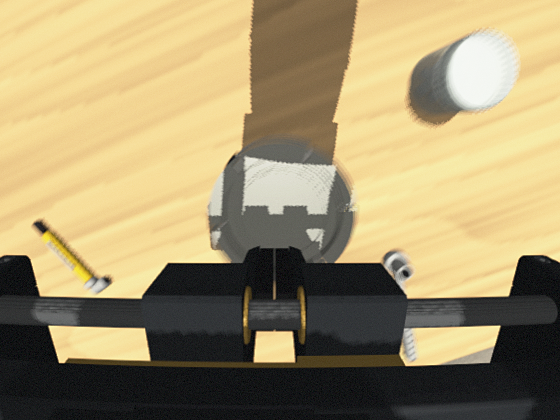

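The lid sits near (282,200), motion-blurred and partly hidden by the fingers. I'll back off and look again once the arm is still.

play_rows --pt "-25 0 0 0 0 0 0" --pt "-25 0 0 0 0 0 0" --pt "-10 0 0 0 0 0 0" --pt "0 0 0 0 0 0 0" --pt "0 0 0 0 0 0 0"

```text
t: 2.65
tool_pos: [0.6182, -0.1646, 0.2385]
ee_rot: [0.178, 0.984, 0.0, -0.0]
ft_force: [-0.1, 0.2, 0.5]
grip_width: 0.0003
finger_force: 0.0
```

```bash
python3 - <<'E'
from h import *
s=read_state();a=snapshot("wrist")
import pickle;pickle.dump((s,a),open('w1.pkl','wb'))
C=cam('wrist',s)
cc=np.array([.563,-.145])
# rectified top view at z=.118, 0.25mm.. 3 px/mm, x right y up
n=600;S=.2/n
xs=cc[0]-.1+np.arange(n)*S;ys=cc[1]+.1-np.arange(n)*S
X,Y=np.meshgrid(xs,ys);P=np.stack([X.ravel(),Y.ravel(),0*X.ravel()+.118],1)
K,d,R,t=C
uv=cv2.projectPoints(P,cv2.Rodrigues(R)[0],t,K,d)[0].reshape(n,n,2).astype(np.float32)
top=cv2.remap(a,uv[...,0],uv[...,1],cv2.INTER_LINEAR)
cv2.imwrite('pics/top.png',top);print(s['tool_pos'],s['t'])
E
```

```text
[ 0.61815482 -0.16464417  0.23853125] 2.65
```

View pics/top.png

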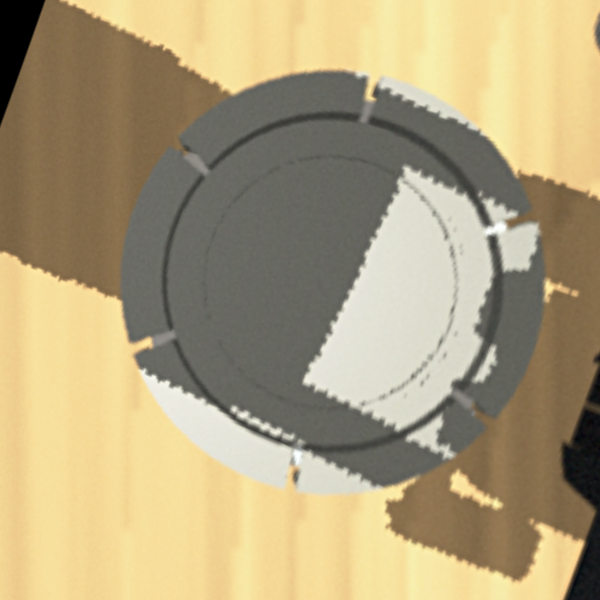

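The top view shows the lid circle centred at (333,281) with a radius of 212 px. That puts the lid at world (0.574, -0.139). The notches are at about 18.7° + 60°k, so the section middles are at 48.7° + 60°k. I'll start with the one at 348.7°.

play_rows --pt "-6.5 9.5 25 0 0 0 0" --pt "-6.5 9.5 30 0 0 0 0" --pt "0 0 35 0 0 0 0" --pt "0 0 18.5 0 0 0 0" --pt "0 0 0 0 0 0 0"

```text
t: 3.32
tool_pos: [0.6365, -0.1515, 0.129]
ee_rot: [0.178, 0.984, 0.0, -0.001]
ft_force: [0.3, 0.2, 1.3]
grip_width: 0.0005
finger_force: 0.0
```

play_rows --pt "0 0 6 0 0 0 0" --pt "0 0 4 0 0 0 0" --pt "0 0 4 0 0 0 0" --pt "0 0 2 0 0 0 0" --pt "0 0 0 0 0 0 0"

```text
t: 3.95
tool_pos: [0.6379, -0.152, 0.1146]
ee_rot: [0.178, 0.984, -0.0, 0.0]
ft_force: [-0.3, -0.2, -0.5]
grip_width: 0.0007
finger_force: 0.0
```

play_rows --pt "0 0 1 0 0 0 0" --pt "0 0 1 0 0 0 0" --pt "0 0 1 0 0 0 0" --pt "0 0 0.5 0 0 0 0" --pt "0 0 0 0 0 0 0"

```text
t: 4.58
tool_pos: [0.6378, -0.152, 0.112]
ee_rot: [0.178, 0.984, -0.0, 0.0]
ft_force: [-3.4, 1.2, 8.6]
grip_width: -0.0001
finger_force: 4.3
```

The hard stop is felt at z = 0.112, so the first section is shut. I'll repeat the same press around the rim.

play_rows --pt "0 0 -20 0 0 0 0" --pt "13.5 16.6 0 0 0 0 0" --pt "13.5 16.5 0 0 0 0 0" --pt "13.4 16.5 0 0 0 0 0" --pt "0 0 5 0 0 0 0"

```text
t: 5.2
tool_pos: [0.6166, -0.0889, 0.1255]
ee_rot: [0.177, 0.984, 0.0, -0.0]
ft_force: [0.1, 0.2, -0.2]
grip_width: 0.0001
finger_force: 0.0
```

play_rows --pt "0 0 5 0 0 0 0" --pt "0 0 4 0 0 0 0" --pt "0 0 4 0 0 0 0" --pt "0 0 2 0 0 0 0" --pt "0 0 0 0 0 0 0"

```text
t: 5.82
tool_pos: [0.6176, -0.0921, 0.112]
ee_rot: [0.178, 0.984, -0.0, 0.0]
ft_force: [-3.7, 1.8, 9.8]
grip_width: 0.0004
finger_force: 5.2
```

play_rows --pt "0 0 -20 0 0 0 0" --pt "21 -3.4 0 0 0 0 0" --pt "21 -3.4 0 0 0 0 0" --pt "21 -3.4 0 0 0 0 0" --pt "0 0 5 0 0 0 0"

```text
t: 6.45
tool_pos: [0.5544, -0.0791, 0.1265]
ee_rot: [0.178, 0.984, -0.0, 0.001]
ft_force: [0.4, 0.2, 0.8]
grip_width: 0.0005
finger_force: 0.0
```

play_rows --pt "0 0 5 0 0 0 0" --pt "0 0 4 0 0 0 0" --pt "0 0 4 0 0 0 0" --pt "0 0 2 0 0 0 0" --pt "0 0 0 0 0 0 0"

```text
t: 7.08
tool_pos: [0.5555, -0.0791, 0.112]
ee_rot: [0.178, 0.984, -0.0, 0.001]
ft_force: [-2.9, 1.3, 10.7]
grip_width: 0.0003
finger_force: 5.5
```

play_rows --pt "0 0 -20 0 0 0 0" --pt "8 -20 0 0 0 0 0" --pt "8 -20 0 0 0 0 0" --pt "7 -20 0 0 0 0 0" --pt "0 0 5 0 0 0 0"

```text
t: 7.7
tool_pos: [0.5107, -0.1284, 0.1249]
ee_rot: [0.179, 0.984, -0.0, -0.0]
ft_force: [0.2, 0.4, 0.6]
grip_width: 0.0005
finger_force: 0.0
```

play_rows --pt "0 0 5 0 0 0 0" --pt "0 0 4 0 0 0 0" --pt "0 0 4 0 0 0 0" --pt "0 0 2 0 0 0 0" --pt "0 0 0 0 0 0 0"

```text
t: 8.32
tool_pos: [0.5124, -0.1266, 0.1119]
ee_rot: [0.177, 0.984, -0.0, -0.0]
ft_force: [-5.7, 1.9, 12.8]
grip_width: 0.0005
finger_force: 6.7
```

play_rows --pt "0 0 -20 0 0 0 0" --pt "-13.5 -16.6 0 0 0 0 0" --pt "-13.5 -16.5 0 0 0 0 0" --pt "-13.4 -16.5 0 0 0 0 0" --pt "0 0 5 0 0 0 0"

```text
t: 8.95
tool_pos: [0.533, -0.1898, 0.1252]
ee_rot: [0.179, 0.984, -0.0, 0.0]
ft_force: [0.4, -0.4, 0.4]
grip_width: 0.0003
finger_force: 0.0
```

play_rows --pt "0 0 5 0 0 0 0" --pt "0 0 4 0 0 0 0" --pt "0 0 4 0 0 0 0" --pt "0 0 2 0 0 0 0" --pt "0 0 0 0 0 0 0"

```text
t: 9.57
tool_pos: [0.5325, -0.1871, 0.1119]
ee_rot: [0.178, 0.984, -0.0, -0.0]
ft_force: [-4.4, 2.1, 11.9]
grip_width: 0.0003
finger_force: 5.8
```

play_rows --pt "0 0 -20 0 0 0 0" --pt "-21 3.4 0 0 0 0 0" --pt "-21 3.4 0 0 0 0 0" --pt "-21 3.4 0 0 0 0 0" --pt "0 0 5 0 0 0 0"

```text
t: 10.2
tool_pos: [0.596, -0.1998, 0.1255]
ee_rot: [0.177, 0.984, -0.0, 0.001]
ft_force: [-1.2, 0.5, -0.2]
grip_width: 0.0004
finger_force: 0.0
```

play_rows --pt "0 0 5 0 0 0 0" --pt "0 0 4 0 0 0 0" --pt "0 0 4 0 0 0 0" --pt "0 0 2 0 0 0 0" --pt "0 0 0 0 0 0 0"

```text
t: 10.82
tool_pos: [0.5949, -0.2, 0.112]
ee_rot: [0.178, 0.984, -0.0, 0.0]
ft_force: [-4.7, 1.7, 10.0]
grip_width: 0.0003
finger_force: 5.2
```

All six presses reached the hard stop. I'll lift away and check.

play_rows --pt "0 0 -25 0 0 0 0" --pt "-3 14 -35 0 0 0 0" --pt "-3 14 -40 0 0 0 0" --pt "-3 13 -27 0 0 0 0" --pt "0 0 0 0 0 0 0"

```text
t: 11.45
tool_pos: [0.6191, -0.1647, 0.24]
ee_rot: [0.177, 0.984, -0.001, 0.002]
ft_force: [0.6, -0.5, -0.3]
grip_width: 0.0003
finger_force: 0.0
```

play_rows --pt "0 0 0 0 0 0 0" --pt "0 0 0 0 0 0 0" --pt "0 0 0 0 0 0 0" --pt "0 0 0 0 0 0 0" --pt "0 0 0 0 0 0 0"

```text
t: 12.08
tool_pos: [0.6178, -0.1649, 0.2375]
ee_rot: [0.178, 0.984, 0.0, -0.0]
ft_force: [-0.7, -0.3, -0.1]
grip_width: 0.0005
finger_force: 0.0
```

```bash
python3 - <<'E'
from h import *
s=read_state();a=snapshot("wrist")
cc=np.array([.563,-.145]);n=600;S=.2/n
X,Y=np.meshgrid(cc[0]-.1+np.arange(n)*S,cc[1]+.1-np.arange(n)*S);P=np.stack([X.ravel(),Y.ravel(),0*X.ravel()+.112],1)
K,d,R,t=cam('wrist',s)
uv=cv2.projectPoints(P,cv2.Rodrigues(R)[0],t,K,d)[0].reshape(n,n,2).astype(np.float32)
cv2.imwrite('pics/top2.png',cv2.remap(a,uv[...,0],uv[...,1],cv2.INTER_LINEAR));print(s['tool_pos'],s['t'])
b=snapshot('side');cv2.imwrite('pics/b2.png',cv2.resize(b[180:300,220:380],None,fx=5,fy=5))
E
```

```text
[ 0.61783026 -0.16489128  0.23752113] 12.075
```

View pics/top2.png

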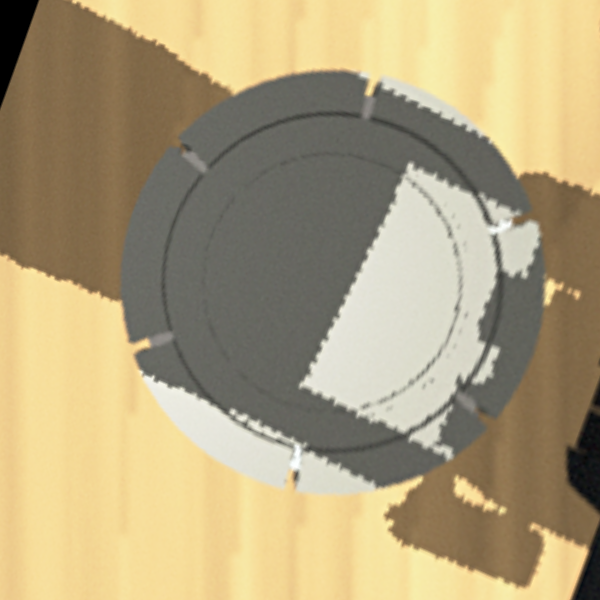

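View pics/b2.png

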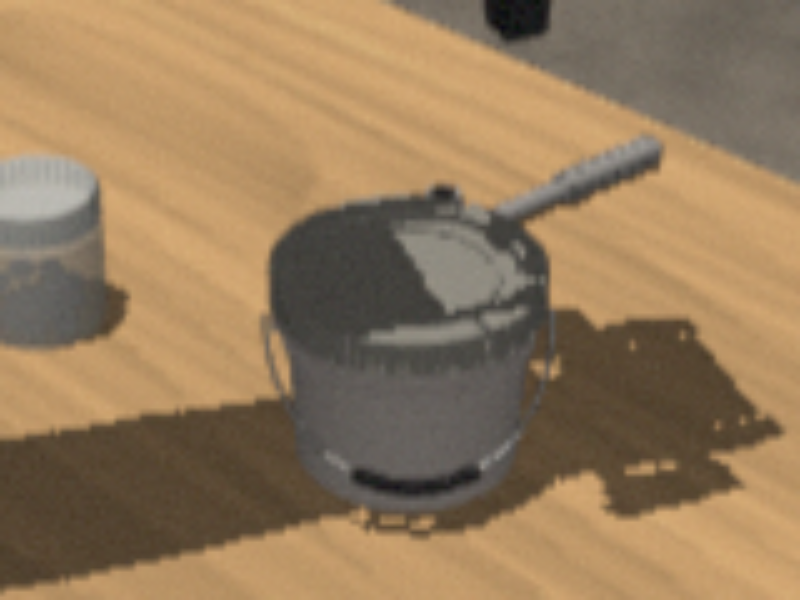

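In the new top view, re-projected at the shut height of 112 mm, the rim circle again runs x 121–546 and y 70–493. It is evenly lowered all round, and the groove is thin on every side. The side crop shows the tub upright and unmoved, with nothing touching it.

```bash
python3 -c "
from station import *
print(close_job())"
```

```text
the job is handed in; nothing more can be done
None
```

The grease tub is closed: all six rim sections reached the hard stop at 112 mm, the tub and jar looked unmoved when I checked, nothing else was touched, and the job was handed in at about 12 s.

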